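# Open the squeeze-and-turn cap of the cleaning-tablet tub

## Task

Take the safety cap off the cleaning-tablet tub: squeeze its two orange side tabs inward, firmly enough to unlock but gently enough not to crack them, and keep them squeezed while you turn the cap counter-clockwise (seen from above) until you feel its stop, without forcing it. Then lift the cap straight off and stand it upright on the middle of the black rubber mat, let go, and leave the bowl, the bottle and the tamper where they are.

Things in the scene. Friction and masses are not known exactly. Their poses are not given: they have to be found in the camera images.
- tub: White plastic tub with a green band, 90 mm diameter, on a 110 x 110 x 8 mm steel plate, fixed to the bar top. Origin: centre of the plate's underside, z up, on the tub's axis. Its flat shoulder is 90 mm above the origin; on it stand two small white blocks (7 mm high, 29 to 34 mm from the axis) that stop the foot of a tab not squeezed in after 0.05 to 0.25 rad of counter-clockwise turn.
- neck_top (a point): Top centre of the neck, on the tub's axis, 125 mm above the bar top, hidden under the cap. The neck (34 mm diameter) carries the bayonet lugs and a spring seal that pushes the cap up with about 4 N.
- cap: Loose round blue cap, 51 mm diameter, 39 mm tall, about 75 g with its tabs. Origin: centre of its underside, z up along its axis; at the start on the tub's axis, 92 mm above the bar top. The orange tabs stand on its +y and -y sides, their outer faces square to its y axis, 63 mm apart when free, 54 mm when fully squeezed. It has 1 to 2 mm of play on the neck. Lifted 40 mm it is clear of the neck.
- cap_top (a point): Centre of the cap's top, with a white curved arrow. The cap opens counter-clockwise seen from above (positive about z). How far differs from tub to tub and cannot be seen: a springy stop comes 0.5 to 1.45 rad from the start. It begins at 0.1 N m and grows by about 0.4 N m per 0.1 rad; over 0.4 N m is forcing it. The cap lifts off only when it rests lightly on the stop or within about 0.05 rad of it; before that, lugs hold it.
- tab_a: Orange spring tab on the cap's +y side, 18 mm wide, 38 mm tall (from the cap's underside up), 4 mm thick. Its frame coincides with the cap's when free and moves with the tab, up to 4.5 mm towards the axis. It starts to give at about 5 N and is fully in at about 15 N; it clears the tub's block after 3 mm (about 12 N). More than 35 N on a tab cracks it.
- tab_b: The same tab on the cap's -y side; both must be squeezed at once.
- tab_a_face (a point): Middle of the outer face of tab_a, 22 mm above the cap's underside.
- tab_b_face (a point): Middle of the outer face of tab_b, 22 mm above the cap's underside.
- mat: Flat black ribbed rubber mat, 130 x 130 mm, 6 mm thick, fixed to the bar top. Origin: centre of its underside.
- bowl: White cupping bowl, 90 mm across, 55 mm high, loose. Bystander. Origin: centre of the underside.
- syrup: Amber syrup bottle, 52 mm diameter, 160 mm high, loose. Bystander. Origin: centre of the underside.
- tamper: Dark steel coffee tamper standing on its 58 mm base, 76 mm high, loose. Bystander. Origin: centre of the underside.
Mind the look-alikes: they are no part of the job. There is more than one size of the cap; the job needs the larger.

How it is judged:
By the outcome, as a careful person would: the job done as asked, in the order asked, and still so for the second after the job is handed in, with the robot touching nothing.
It also fails if it takes over 72 s, if anything falls off the work surface, if the arm or the gripper's body presses on something with over 40 N, if the wrist force passes 120 N, or if a joint passes its speed limit or range.

## Robot

A 7-joint arm with a two-finger parallel gripper is mounted at the origin on the work surface. World frame = base frame: x ahead of the robot, y to its left, z up, the work surface at z = 0. Lengths are in m, angles in rad, forces in N, time in s.
With the tool pointing down it reaches from about 0.4 to 0.9 m from the base axis. Payload 5.6 kg.
Tool frame: the origin (TCP) lies at the very end of the fingers, on their centre line; the grasp point (between the pads) lies 19 mm behind it; z points along the fingers, y is the line along which they close (so a half turn about z gives the same grasp; the last joint's range is limited). The gripper opens to 92 mm and grips with 3 to 60 N. Pads are 20 mm wide; open, the fingers measure 128 mm over their backs; the gripper's body (75 mm by 189 mm) begins 69 mm behind the grasp point.
Start: joints at [1.238, 0.468, -0.012, 1.603, 0.006, 1.071, -0.056], TCP at [0.186, -0.623, 0.215] pointing down, gripper open.
Joint ranges: [-2.53, 2.53], [-0.31, 2.02], [-1.57, 1.55], [0.28, 2.44], [-1.29, 4.43], [0.15, 1.84], [-2.92, 2.92]. Speed limits (rad/s): [2.57, 2.57, 3.14, 3.14, 3.14, 3.14, 3.14].

## Interface

Orientations are given as a rotation vector (axis times angle).
In Python, from rig import bot, command_gripper, kinematics, cams gives the robot as it stands. Calls block until the motion is done:
- bot.movep(position, orientation): joint-space move of the TCP to a pose.
- bot.move_straight(position, ori=None, feed=0.15, threshold=None): straight line of the TCP; ori=None keeps the orientation; feed is the mean speed in m/s. With threshold (N) it stops when the force on the tool has changed by that much, and returns True; else False.
- bot.movej(angles): joint-space move.
- command_gripper(opening, effort=None): opening from 0.0 (shut) to 1.0 (fully open); effort is the grip in N (None keeps the last); returns when the fingers have stopped.
- bot.dwell(seconds).
- kinematics.solve_ik(position, orientation): joint angles nearest the present ones, or None.
- cams.get_image(name): name is "scene" or "top" or "wrist"; returns a dict with "pixels" (400x640x3 uint8, red, green, blue), "mtx" (3x3 intrinsics, pixels), "k1" (the pictures are not rectified: a ray, as slopes to the right and down, at radius r is drawn at 1 + k1 r^2 times it, then the intrinsics apply), "R" (3x3) and "t" (3): a world point X has camera coordinates R X + t; the wrist camera has in their place "mount" (4x4, takes a point from camera to tool coordinates, whose origin is the TCP and whose axes are the flange's). Camera axes: x right, y down, z forward; pixel columns grow to the right and rows downward; lengths in m; the calibration is good to about 2 mm. A picture is of the moment at which its call begins: read the wrist's pose just before it. There is no depth.
A pose or a line that the arm cannot do raises bot.Unreachable and nothing moves.
- bot.finish_job(): hands the job in; it is judged then, once.
Readings, each from a call of its own:
- bot.read_time_s(): time.
- bot.read_joints(): joint angles.
- bot.read_dq(): joint speeds.
- bot.read_tau(): joint torques, N m.
- bot.read_position(): TCP position.
- bot.read_ee_rot(): TCP orientation.
- bot.read_ft_force(): force on the tool from outside, world axes, zero at the start.
- bot.read_ft_torque(): the same for the moment, N m.
- bot.read_grip_width(): opening from 0.0 (shut) to 1.0 (fully open).
- bot.read_grasp_force(): force on a finger pad.
Only numpy, scipy, OpenCV 4.12 (cv2) and the standard library are available. Lean on these libraries where they do the work, as an engineer would, in place of code of your own. Each camera call takes 0.05 s, during which the arm holds its last target. There are 200 camera calls.

## Working session

There is one attempt and no reset: what is moved stays moved. The work goes in short steps, each a Python script; the robot and the scene stay as the last script left them, time stands still between calls to the robot, and variables do not carry over. Pictures are saved under pics/ and viewed, at most 10 in all, crops included, and the job is handed in when it is done.

```bash
ls; mkdir -p pics
python3 - <<'E'
from rig import bot,cams
import cv2,numpy as np
for n in ("scene","top"):
    d=cams.get_image(n); cv2.imwrite(f"pics/{n}0.png",d["pixels"][:,:,::-1]); print(n,d["mtx"].tolist(),d["k1"],d["R"].round(3).tolist(),d["t"])
print(bot.read_ee_rot(),bot.read_time_s(),bot.read_position())
E
```

```text
pics
scene [[512.0544507314004, 0.0, 323.7726220820587], [0.0, 512.0544507314004, 191.97953861042518], [0.0, 0.0, 1.0]] -0.01141745352396097 [[0.712, 0.702, -0.01], [0.514, -0.531, -0.673], [-0.478, 0.474, -0.739]] [-0.37906891 -0.22683049  1.36923317]
top [[501.53011766866473, 0.0, 313.50042891694665], [0.0, 501.53011766866473, 198.42572359364274], [0.0, 0.0, 1.0]] -0.03530125905656421 [[-0.001, -1.0, -0.009], [-0.999, 0.001, -0.046], [0.046, 0.009, -0.999]] [-0.00716296  0.56041703  1.00670389]
[-3.10720429e+00 -4.53312102e-01  4.89180472e-04] 0.1 [ 0.18554195 -0.62242252  0.2137573 ]
```

View pics/scene0.png

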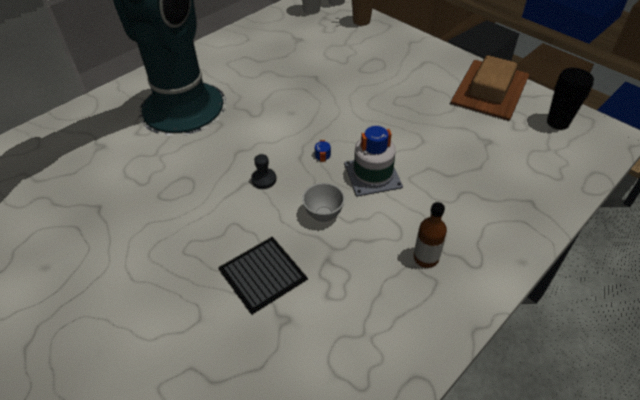

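View pics/top0.png

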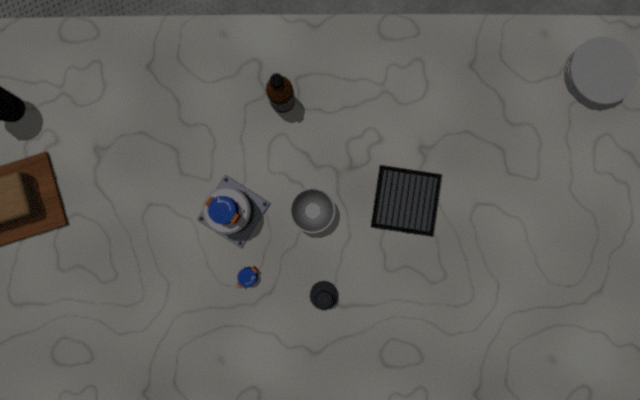

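The scene view shows the tub with the large cap at (376,138), the small look-alike cap at (322,150), the bowl at (323,205) and the mat at (263,274). In the top view the large cap is at (222,210), the small one at (248,277), the bowl at (313,211) and the mat at (406,200). Next I'll triangulate.

```bash
cat > h.py <<'E'
import cv2,numpy as np
from rig import bot,cams,command_gripper,kinematics
from scipy.spatial.transform import Rotation as Ro
def pose(d):
    if "mount" in d:  # wrist: needs d["p"],d["r"]
        T=np.eye(4);T[:3,:3]=Ro.from_rotvec(d["r"]).as_matrix();T[:3,3]=d["p"];T=T@d["mount"];return T[:3,3],T[:3,:3]
    R=np.array(d["R"]);return -R.T@np.array(d["t"]),R.T
def snap(n,save=None):
    p,r=np.array(bot.read_position()),np.array(bot.read_ee_rot())
    d=dict(cams.get_image(n));d["p"],d["r"]=p,r
    if save: cv2.imwrite("pics/"+save,d["pixels"][:,:,::-1])
    return d
def ray(d,uv):
    K=np.array(d["mtx"]);u=np.array([(uv[0]-K[0,2])/K[0,0],(uv[1]-K[1,2])/K[1,1]]);s=u.copy()
    for _ in range(10): s=u/(1+d["k1"]*(s@s))
    o,R=pose(d);v=R@np.array([s[0],s[1],1]);return o,v/np.linalg.norm(v)
def plane(d,uv,z):
    o,v=ray(d,uv);return o+v*(z-o[2])/v[2]
def tri(*obs):
    A=np.zeros((3,3));b=np.zeros(3)
    for d,uv in obs:
        o,v=ray(d,uv);P=np.eye(3)-np.outer(v,v);A+=P;b+=P@o
    X=np.linalg.solve(A,b)
    return X,[round(float(np.linalg.norm(np.cross(X-ray(d,uv)[0],ray(d,uv)[1]))),4) for d,uv in obs]
def blobs(d,kind,amin=8):
    h=cv2.cvtColor(d["pixels"],cv2.COLOR_RGB2HSV)
    m=cv2.inRange(h,(105,120,40),(130,255,255)) if kind=="blue" else cv2.inRange(h,(3,150,70),(16,255,255)) if kind=="orange" else cv2.inRange(h,(0,0,0),(180,255,45 if kind=="dark" else kind))
    n,l,s,c=cv2.connectedComponentsWithStats(m)
    return [(c[i].round(1).tolist(),s[i].tolist()) for i in range(1,n) if s[i,4]>=amin],l
def down(yaw): # tool z down, tool y at world angle yaw
    y=np.array([np.cos(yaw),np.sin(yaw),0]);z=np.array([0,0,-1.]);return Ro.from_matrix(np.c_[np.cross(y,z),y,z]).as_rotvec()
E
python3 - <<'E'
from h import *
s=snap("scene");t=snap("top")
for n,d in(("scene",s),("top",t)):
    for k in("blue","orange"): print(n,k,[b for b in blobs(d,k)[0]])
    x0,y0,x1,y1=(210,230,320,320) if n=="scene" else (360,155,455,245)
    h=cv2.cvtColor(d["pixels"],cv2.COLOR_RGB2HSV)[y0:y1,x0:x1,2]
    thr,m=cv2.threshold(h,0,255,cv2.THRESH_BINARY_INV|cv2.THRESH_OTSU)
    m=cv2.morphologyEx(m,cv2.MORPH_CLOSE,np.ones((9,9)))
    c=max(cv2.findContours(m,0,2)[0],key=cv2.contourArea);q=cv2.approxPolyDP(cv2.convexHull(c),8,True)[:,0]+[x0,y0]
    print(thr,q.tolist(),[plane(d,u,.006).round(4).tolist() for u in q])
    d["q"]=q
    print("mat ctr",np.mean([plane(d,u,.006) for u in q],0))
print("capblue",plane(t,(222,210),.131),plane(s,(376,133),.131))
im=cv2.resize(t["pixels"][160:260,180:340,::-1],None,fx=5,fy=5,interpolation=2);cv2.imwrite("pics/crop1.png",cv2.convertScaleAbs(im,alpha=1.7))
E
```

```text
scene blue [([589.1, 5.9], [552, 0, 69, 19, 666]), ([562.6, 30.0], [560, 28, 6, 5, 9]), ([624.3, 104.5], [598, 82, 42, 47, 1159]), ([376.1, 139.4], [365, 126, 23, 28, 495]), ([322.4, 148.8], [315, 142, 15, 18, 167])]
scene orange [([492.0, 93.1], [452, 61, 77, 57, 1241]), ([389.1, 132.0], [388, 129, 3, 7, 12]), ([363.4, 136.5], [362, 133, 4, 7, 19]), ([322.0, 153.4], [320, 153, 5, 2, 8])]
89.0 [[272, 237], [307, 279], [251, 314], [218, 267]] [[0.5033, -0.1241, 0.006], [0.629, -0.1447, 0.006], [0.6092, -0.2698, 0.006], [0.4822, -0.2486, 0.006]]
mat ctr [ 0.5559398  -0.19678278  0.006     ]
top blue [([221.6, 210.2], [208, 197, 28, 27, 547]), ([246.6, 277.1], [238, 268, 19, 19, 264])]
top orange [([41.0, 155.4], [37, 154, 8, 4, 14]), ([30.7, 159.0], [25, 157, 12, 6, 18]), ([21.9, 162.1], [20, 160, 4, 5, 8]), ([7.7, 167.2], [0, 162, 19, 11, 60]), ([44.8, 182.1], [27, 163, 29, 36, 342]), ([208.5, 200.8], [206, 198, 6, 7, 16]), ([34.8, 225.9], [0, 203, 64, 41, 591]), ([234.6, 218.0], [231, 214, 8, 9, 30]), ([254.2, 269.2], [252, 267, 5, 5, 12])]
72.0 [[380, 165], [441, 174], [432, 236], [371, 227]] [[0.6292, -0.1442, 0.006], [0.6105, -0.2693, 0.006], [0.4837, -0.2494, 0.006], [0.5022, -0.125, 0.006]]
mat ctr [ 0.55641257 -0.19697577  0.006     ]
capblue [0.53434188 0.15593923 0.131     ] [0.53326371 0.15974812 0.131     ]
```

The mat corners from both views agree to about 1 mm at z=6 mm: centre (0.556, -0.197), sides about 127 mm. The cap is near (0.534, 0.158), with its tab line at about 57°. Next I'll move over it, choose the wrist branch and look from near.

Run:
```python
from h import *
c=np.array([.534,.158])
best=None
for y0 in (0.99,0.99-np.pi):
    out=[]
    for dy in (0,.5,1.0,1.5):
        q=kinematics.solve_ik([*c,.101],down(y0+dy)); out.append(None if q is None else np.round(q,2).tolist())
    print(round(y0,2),out)
print(cams.get_image("wrist")["mount"].round(3).tolist())
```

```text
0.99 [[0.42, 0.74, -1.05, 1.87, 0.78, 1.0, 0.01], [0.44, 0.77, -1.09, 1.87, 0.81, 1.02, 0.48], [0.45, 0.78, -1.11, 1.87, 0.83, 1.03, 0.97], [0.54, 0.97, -1.33, 1.87, 1.03, 1.21, 1.34]]
-2.15 [[0.08, 0.53, -0.55, 1.89, 0.37, 0.82, -2.82], [0.12, 0.54, -0.6, 1.89, 0.41, 0.83, -2.34], [0.21, 0.58, -0.73, 1.89, 0.5, 0.86, -1.92], [0.35, 0.68, -0.94, 1.88, 0.67, 0.94, -1.56]]
[[-0.0, -0.955, -0.298, 0.083], [1.0, -0.001, 0.001, 0.0], [-0.001, -0.298, 0.955, -0.169], [0.0, 0.0, 0.0, 1.0]]
```

Run:
```python
from h import *
import pickle
c=np.array([.534,.158]);R=down(.99)
bot.movep([*c,.30],R); a=snap("wrist","w1.png")
bot.move_straight([*(c+[-.05,.03]),.25],feed=.2); b=snap("wrist","w2.png")
pickle.dump((a,b),open("w.pkl","wb"))
for d in(a,b):
    print(d["p"].round(4),np.round(d["r"],3))
    for k in("blue","orange"): print(k,blobs(d,k,60)[0])
print(bot.read_time_s(),np.round(bot.read_joints(),2),bot.read_ft_force(),bot.read_grip_width(),bot.read_grasp_force())
cv2.imwrite("pics/w12.png",np.hstack([cv2.resize(d["pixels"][:,:,::-1],(400,250)) for d in(a,b)]))
```

```text
[0.5343 0.157  0.2998] [-9.020e-01 -3.009e+00  1.000e-03]
blue [([245.9, 89.3], [230, 75, 31, 30, 670]), ([323.3, 173.4], [300, 157, 46, 38, 1052]), ([322.9, 198.0], [306, 193, 34, 10, 179])]
orange [([600.6, 31.6], [549, 0, 91, 77, 3099]), ([348.9, 179.5], [346, 172, 6, 16, 82])]
[0.485  0.1877 0.2506] [0.9   3.009 0.   ]
blue [([240.6, 140.0], [225, 125, 31, 31, 687]), ([324.0, 248.6], [299, 225, 51, 49, 1831])]
orange [([608.1, 51.8], [564, 0, 76, 125, 4363]), ([295.0, 250.1], [292, 242, 8, 18, 101]), ([353.2, 249.8], [350, 242, 7, 17, 102])]
3.9 [ 0.43  0.42 -1.08  1.83  0.41  1.14  0.19] [ 0.14994169 -0.22203364  0.37342681] 1.002594738517542 0.0
```

View pics/w12.png

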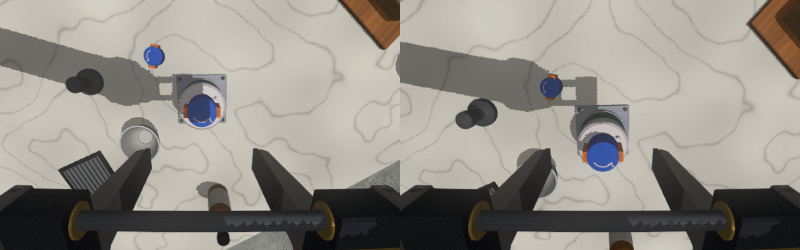

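The wrist views show the cap at about (323,180) in the first and (323,245) in the second, with its tabs left and right. In the first view the left tab is in the arm's shadow, so I'll loosen the orange mask and triangulate.

Run:
```python
from h import *
import pickle
a,b=pickle.load(open("w.pkl","rb"))
T={}
for n,d,(x0,x1,y0,y1) in(("a",a,(270,380,140,220)),("b",b,(270,380,215,290))):
    h=cv2.cvtColor(d["pixels"],cv2.COLOR_RGB2HSV)[y0:y1,x0:x1]
    m=cv2.inRange(h,(3,140,30),(18,255,255))
    k,l,s,c=cv2.connectedComponentsWithStats(m)
    o=sorted([((c[i]+[x0,y0]),s[i]+[x0,y0,0,0,0]) for i in range(1,k) if s[i,4]>15],key=lambda v:v[0][0])
    print(n,[(p.round(1).tolist(),q.tolist()) for p,q in o])
    mb=cv2.inRange(h,(105,100,20),(130,255,255)); cc=max(cv2.findContours(mb,0,2)[0],key=cv2.contourArea)
    e=cv2.boundingRect(cc);print("blue",e[0]+x0,e[1]+y0,e[2:])
    T[n]=[o[0][0],o[-1][0]]
L=tri((a,T["a"][0]),(b,T["b"][0]));Rr=tri((a,T["a"][1]),(b,T["b"][1]));print(L,Rr)
m=(L[0]+Rr[0])/2;v=(L[0]-Rr[0]);print("mid",m,"sep",np.linalg.norm(v),"yaw",np.arctan2(v[1],v[0])%np.pi)
for z in(.120,.130):
  for n,d in(("a",a),("b",b)):
    p,q=plane(d,T[n][0],z),plane(d,T[n][1],z);print(z,n,(p+q)/2,np.linalg.norm(p-q),np.arctan2(*(p-q)[1::-1])%np.pi)
cv2.imwrite("pics/c2.png",np.hstack([cv2.resize(d["pixels"][y:y+90,265:385,::-1],None,fx=3.3,fy=3.3,interpolation=cv2.INTER_NEAREST) for d,y in((a,135),(b,210))]))
```

```text
a [([295.7, 179.5], [293, 172, 7, 17, 81]), ([348.8, 179.3], [346, 171, 6, 17, 86])]
blue 300 155 (46, 48)
b [([295.0, 250.4], [292, 242, 8, 18, 105]), ([353.3, 250.0], [350, 242, 7, 17, 106])]
blue 299 215 (51, 60)
(array([0.51604567, 0.13401764, 0.13074169]), [0.0002, 0.0002]) (array([0.54679619, 0.18069087, 0.12979962]), [0.0003, 0.0003])
mid [0.53142093 0.15735425 0.13027066] sep 0.0559005622288921 yaw 0.9882269661937033
0.12 a [0.5333434  0.15571185 0.12      ] 0.057487064571201466 0.9918811675052326
0.12 b [0.53572786 0.15484435 0.12      ] 0.05797350664892026 0.9967025995796819
0.13 a [0.53132207 0.15706446 0.13      ] 0.05584056174852945 0.9918811675052339
0.13 b [0.53163952 0.15746589 0.13      ] 0.05604021917497088 0.9967025995796828
```

View pics/c2.png

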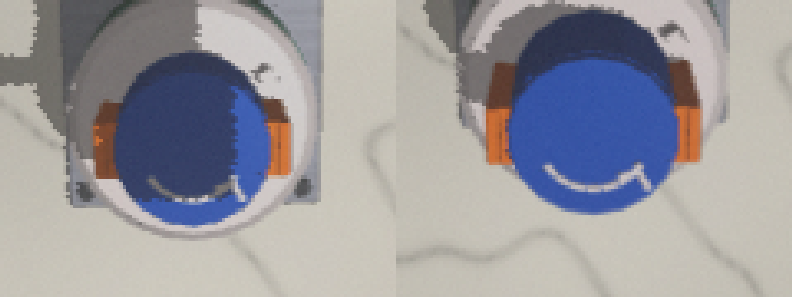

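The near view shows the bright orange tab tops at (295,250) and (353,250) on either side of the blue cap. They triangulate to z=0.130, as expected. The cap axis is at (0.5315, 0.157), the tab yaw is 0.992, and the TCP will stay above the blocks at z≈0.101. Next I'll descend and squeeze lightly, watching side forces.

```bash
cat >> h.py <<'E'
def rd(tag=""):
    q=np.array(bot.read_ee_rot());M=Ro.from_rotvec(q).as_matrix();y=M[:,1]
    f=np.array(bot.read_ft_force());t=np.array(bot.read_ft_torque())
    print(tag,"t%.1f"%bot.read_time_s(),"p",np.round(bot.read_position(),4),"yaw %.3f"%np.arctan2(y[1],y[0]),"F",f.round(2),"Fy %.2f"%(f@y),"T",t.round(3),"w %.1fmm"%(92*bot.read_grip_width()),"g %.1f"%bot.read_grasp_force())
    return f,t,y
E
python3 - <<'E'
from h import *
R=down(.992);c=[.5315,.157]
bot.movep([*c,.20],R);rd("hover")
print(bot.move_straight([*c,.101],feed=.06,threshold=6));rd("down")
command_gripper(0.0,8);rd("g8");bot.dwell(.3);rd("g8")
print(np.round(bot.read_joints(),2))
E
```

```text
hover t4.3 p [0.5327 0.1559 0.1995] yaw 0.989 F [ 0.02 -0.08  0.72] Fy -0.06 T [ 0.141 -0.125 -0.027] w 91.8mm g 0.0
False
down t6.1 p [0.5317 0.157  0.1013] yaw 0.992 F [ 0.04 -0.21  0.38] Fy -0.15 T [ 0.058 -0.144  0.035] w 91.7mm g 0.0
g8 t6.7 p [0.532  0.1575 0.1013] yaw 0.992 F [ 1.93  2.41 -0.52] Fy 3.07 T [ 0.484 -0.56  -0.021] w 60.2mm g 8.0
g8 t7.0 p [0.5319 0.1573 0.1012] yaw 0.992 F [ 3.34  2.98 -0.14] Fy 4.32 T [ 0.552 -0.739  0.035] w 60.4mm g 8.0
[ 0.32  0.65 -0.89  1.89  0.64  0.92  0.11]
```

Run:
```python
from h import *
y=np.array([np.cos(.992),np.sin(.992),0]);p=np.array([.5315,.157,.101])
for i in range(3):
    f,t,_=rd(); 
    if abs(f@y)<1.5: break
    p=p+y*.0008*np.sign(f@y); bot.move_straight(p,feed=.01); bot.dwell(.2)
f,t,_=rd("bal");print(p.tolist())
command_gripper(0.0,20);bot.dwell(.3);rd("g20")
```

```text
t7.0 p [0.5319 0.1573 0.1012] yaw 0.992 F [ 3.34  2.98 -0.14] Fy 4.32 T [ 0.552 -0.739  0.035] w 60.4mm g 8.0
 t7.5 p [0.532  0.1576 0.1011] yaw 0.992 F [2.09 1.02 3.85] Fy 2.00 T [ 0.328 -0.523 -0.   ] w 60.3mm g 8.0
 t7.9 p [0.5323 0.158  0.1009] yaw 0.992 F [ 0.73 -0.31  3.52] Fy 0.14 T [-0.101 -0.33   0.066] w 60.4mm g 8.0
bal t7.9 p [0.5323 0.158  0.1009] yaw 0.992 F [ 0.73 -0.31  3.52] Fy 0.14 T [-0.101 -0.33   0.066] w 60.4mm g 8.0
[0.5323752267397756, 0.1583393946968619, 0.101]
g20 t8.4 p [0.5323 0.1581 0.1009] yaw 0.992 F [ 1.52 -0.82  3.67] Fy 0.14 T [-0.204 -0.253 -0.048] w 53.2mm g 20.0
```

The tabs are fully in (53.2 mm) at 20 N, and the side force is balanced. Next I'll turn in small steps while watching the moment about z.

```bash
cat >> h.py <<'E'
def tz(n=4):
    v=[]
    for _ in range(n): bot.dwell(.02);v.append(bot.read_ft_torque()[2])
    return np.mean(v)
E
python3 - <<'E'
from h import *
p=np.array([.53238,.15834,.101]);a=0;t0=bot.read_time_s()
base=tz(6);print("base",base);prev=[]
while a<1.55:
    a+=.07 if a<.42 else .03
    bot.move_straight(p,down(.992+a),feed=.1)
    T=tz();y=Ro.from_rotvec(bot.read_ee_rot()).as_matrix()[:,1];f=np.array(bot.read_ft_force())
    print("%.2f yaw %.3f T %.3f F %s Fy %.1f w %.1f t %.1f"%(a,np.arctan2(y[1],y[0])-.992,T,f.round(1),f@y,92*bot.read_grip_width(),bot.read_time_s()))
    run=np.median(prev) if len(prev)>2 else base
    if abs(T)>.3 or (len(prev)>4 and abs(T-run)>.13): print("STOP? run",run);break
    prev.append(T)
    if np.hypot(f[0],f[1])>12 or bot.read_time_s()-t0>20: print("halt");break
rd()
E
```

```text
base 0.0023353128722138545
0.07 yaw 0.068 T 0.013 F [-0.4 -1.7  3. ] Fy -1.7 w 53.7 t 8.8
0.14 yaw 0.138 T 0.014 F [-0.6 -1.2  3.4] Fy -1.3 w 53.8 t 9.2
0.21 yaw 0.208 T 0.005 F [-0.5  0.4  3.9] Fy 0.2 w 53.6 t 9.5
0.28 yaw 0.278 T 0.027 F [-0.4  0.   3.1] Fy -0.1 w 53.4 t 9.8
0.35 yaw 0.348 T -0.010 F [-0.5 -0.1  3.4] Fy -0.2 w 53.9 t 10.1
0.42 yaw 0.418 T -0.009 F [-0.3  0.2  3.9] Fy 0.1 w 54.0 t 10.4
0.45 yaw 0.449 T 0.046 F [-0.  -0.4  3.8] Fy -0.4 w 53.8 t 10.7
0.48 yaw 0.479 T 0.011 F [-0.3  0.1  3.8] Fy 0.0 w 53.4 t 11.1
0.51 yaw 0.509 T 0.047 F [-0.1 -0.2  2.9] Fy -0.2 w 54.0 t 11.4
0.54 yaw 0.539 T 0.020 F [-1.  -0.8  3.3] Fy -0.8 w 53.6 t 11.7
0.57 yaw 0.569 T 0.014 F [-0.4 -0.8  2.8] Fy -0.8 w 53.5 t 12.0
0.60 yaw 0.599 T 0.021 F [ 0.5 -0.6  2. ] Fy -0.6 w 53.8 t 12.3
0.63 yaw 0.629 T 0.026 F [ 0.6 -0.   3.1] Fy -0.1 w 53.4 t 12.6
0.66 yaw 0.659 T 0.014 F [-0.7 -0.   3.4] Fy 0.0 w 53.8 t 12.9
0.69 yaw 0.689 T 0.055 F [-1.1  0.1  3.7] Fy 0.2 w 53.7 t 13.3
0.72 yaw 0.719 T 0.008 F [-0.8 -0.4  4. ] Fy -0.3 w 53.5 t 13.6
0.75 yaw 0.749 T 0.038 F [-0.6 -0.2  2.5] Fy -0.1 w 53.4 t 13.9
0.78 yaw 0.779 T 0.011 F [-0.9  0.1  3.9] Fy 0.3 w 53.1 t 14.2
0.81 yaw 0.809 T 0.022 F [-1.1 -0.1  3.4] Fy 0.1 w 53.7 t 14.5
0.84 yaw 0.839 T 0.025 F [-0.6 -0.7  3.2] Fy -0.5 w 53.7 t 14.8
0.87 yaw 0.869 T 0.031 F [-0.2 -1.   2.9] Fy -0.9 w 53.8 t 15.2
0.90 yaw 0.899 T 0.030 F [ 0.6 -0.1  3.9] Fy -0.3 w 53.4 t 15.5
0.93 yaw 0.929 T -0.025 F [-1.  -0.5  4.1] Fy -0.1 w 53.5 t 15.8
0.96 yaw 0.959 T -0.024 F [ 1.1 -1.1  3.8] Fy -1.4 w 53.6 t 16.1
0.99 yaw 0.989 T -0.174 F [ 0.7 -3.   3.8] Fy -3.0 w 53.4 t 16.4
STOP? run 0.017096225737660342
 t16.4 p [0.5327 0.1579 0.101 ] yaw 1.981 F [ 0.71 -3.    3.8 ] Fy -3.03 T [-0.641 -0.444 -0.156] w 53.4mm g 20.0
```

The moment jumps to -0.17 N m at 0.99 rad, so this is the springy stop. I'll confirm with a small nudge, ease back, and lift with a force guard.

Run:
```python
from h import *
p=np.array([.53238,.15834,.101])
bot.move_straight(p,down(.992+1.0),feed=.1);print("nudge T",tz(6))
bot.move_straight(p,down(.992+.985),feed=.1);print("eased T",tz(6))
s=bot.move_straight(p+[0,0,.012],feed=.03,threshold=9);f,_,_=rd("12mm");print(s)
if not s:
    s=bot.move_straight(p+[0,0,.06],feed=.06,threshold=9);rd("60mm");print(s)
    if not s:
        bot.move_straight(p+[0,0,.12],feed=.1);rd();snap("scene","s2.png");d=snap("wrist","w3.png")
        cv2.imwrite("pics/w3b.png",np.hstack([cv2.resize(cv2.imread("pics/"+n),(400,250)) for n in("s2.png","w3.png")]))
```

```text
nudge T -0.22191882780071556
eased T -0.14735213864926686
12mm t17.4 p [0.5327 0.1576 0.1039] yaw 1.976 F [-0.49  1.46  4.2 ] Fy 1.54 T [ 0.16  -0.047 -0.179] w 53.6mm g 20.0
True
```

Run:
```python
from h import *
p=np.array(bot.read_position());p[:2]=[.53238,.15834]
rd("now")
for k in range(6):
    p[2]+=.001; bot.move_straight(p,feed=.02);bot.dwell(.1);f,_,_=rd("%.4f"%p[2])
    if f[2]<-8 or np.hypot(f[0],f[1])>12: print("halt");break
```

```text
now t17.4 p [0.5327 0.1576 0.1039] yaw 1.976 F [-0.49  1.46  4.2 ] Fy 1.54 T [ 0.16  -0.047 -0.179] w 53.6mm g 20.0
0.1049 t17.8 p [0.5324 0.1578 0.1043] yaw 1.974 F [ 4.71 -2.69 -3.2 ] Fy -4.31 T [-0.439 -0.873 -0.179] w 53.4mm g 20.0
0.1059 t18.1 p [0.5322 0.1578 0.1056] yaw 1.974 F [ 3.82 -3.36 -4.82] Fy -4.57 T [-0.732 -0.858 -0.156] w 53.8mm g 20.0
0.1069 t18.5 p [0.5322 0.1578 0.1068] yaw 1.974 F [ 3.15 -4.6  -4.56] Fy -5.45 T [-0.901 -0.772 -0.153] w 53.9mm g 20.0
0.1079 t18.8 p [0.5323 0.1578 0.108 ] yaw 1.974 F [ 1.34 -4.14 -3.  ] Fy -4.33 T [-0.943 -0.702 -0.159] w 53.8mm g 20.0
0.1089 t19.2 p [0.5323 0.1579 0.109 ] yaw 1.975 F [ 1.95 -5.21 -3.21] Fy -5.55 T [-1.017 -0.655 -0.15 ] w 53.1mm g 20.0
0.1099 t19.5 p [0.5323 0.1581 0.1101] yaw 1.975 F [ 2.42 -3.94 -2.42] Fy -4.57 T [-1.028 -0.619 -0.118] w 53.5mm g 20.0
```

Pull force is only 3–5 N and not growing, so the cap is rising rather than held by its lugs or slipping. I'll re-centre by about 1 mm and carry on up.

Run:
```python
from h import *
p=np.array([.5328,.1574,.1115])
bot.move_straight(p,feed=.02);rd("recentre")
for z in(.118,.126,.134,.145,.16,.23):
    p[2]=z; s=bot.move_straight(p,feed=.05,threshold=12);f,_,_=rd("%.3f"%z)
    if s: print("stopped");break
snap("scene","s2.png");snap("wrist","w3.png")
a=cv2.resize(cv2.imread("pics/s2.png")[60:260,220:460],(480,400));b=cv2.resize(cv2.imread("pics/w3.png"),(480,300))
cv2.imwrite("pics/w3b.png",cv2.resize(np.hstack([a[:300],b]),(800,250)))
```

```text
recentre t19.8 p [0.5324 0.159  0.1121] yaw 1.976 F [-0.39 -0.02 -0.89] Fy 0.13 T [ 0.012 -0.184  0.053] w 53.9mm g 20.0
0.118 t20.1 p [0.5329 0.1581 0.1186] yaw 1.975 F [-0.47  0.3  -0.86] Fy 0.47 T [ 0.045 -0.114 -0.008] w 53.7mm g 20.0
0.126 t20.4 p [0.533  0.1576 0.1265] yaw 1.975 F [-0.21  0.   -0.63] Fy 0.09 T [ 0.06  -0.129  0.03 ] w 53.4mm g 20.0
0.134 t20.7 p [0.533  0.1575 0.1344] yaw 1.975 F [-0.58  0.55 -1.12] Fy 0.74 T [ 0.118 -0.158 -0.037] w 53.7mm g 20.0
0.145 t21.1 p [0.533  0.1575 0.1454] yaw 1.975 F [ 0.89  0.27 -1.34] Fy -0.09 T [ 0.056 -0.08   0.001] w 53.0mm g 20.0
0.160 t21.5 p [0.533  0.1574 0.1603] yaw 1.974 F [ 0.83  0.8  -0.94] Fy 0.42 T [ 0.071 -0.123 -0.023] w 53.5mm g 20.0
0.230 t23.1 p [0.5327 0.1573 0.2297] yaw 1.975 F [-0.19  0.48 -0.07] Fy 0.52 T [ 0.071 -0.089 -0.01 ] w 53.6mm g 20.0
```

View pics/w3b.png

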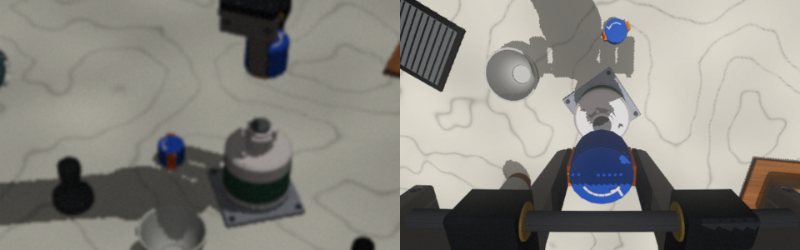

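The cap is held upright in the gripper, the neck is bare, and the bowl, tamper and small cap haven't moved. Next I'll carry it over the mat and lower it with a force guard.

Run:
```python
from h import *
m=np.array([.5562,-.1969])
bot.move_straight([*m,.23],down(1.45),feed=.2);rd("over")
bot.move_straight([*m,.035],feed=.12);rd("low")
s=bot.move_straight([*m,.004],feed=.02,threshold=3);rd("touch");print(s)
bot.dwell(.2);rd()
snap("scene","s4.png");t=snap("top","t4.png")
a=cv2.resize(cv2.imread("pics/s4.png")[180:330,180:340],(400,375));b=cv2.resize(cv2.imread("pics/t4.png")[120:270,330:490],(400,375))
cv2.imwrite("pics/p4.png",cv2.convertScaleAbs(np.hstack([a,b]),alpha=1.5))
```

```text
over t25.1 p [ 0.5563 -0.1956  0.2301] yaw 1.452 F [-0.65 -0.36 -0.56] Fy -0.43 T [ 0.061 -0.183  0.025] w 53.4mm g 20.0
low t26.9 p [ 0.5566 -0.197   0.0357] yaw 1.450 F [ 0.01  0.47 -1.56] Fy 0.46 T [ 0.018 -0.15  -0.003] w 53.8mm g 20.0
touch t27.9 p [ 0.5562 -0.1968  0.015 ] yaw 1.450 F [-1.11 -0.36  5.  ] Fy -0.49 T [-0.003  0.053  0.061] w 53.7mm g 20.0
True
 t28.1 p [ 0.5562 -0.1968  0.015 ] yaw 1.450 F [-1.65  0.25  5.36] Fy 0.05 T [0.042 0.061 0.01 ] w 53.6mm g 20.0
```

View pics/p4.png

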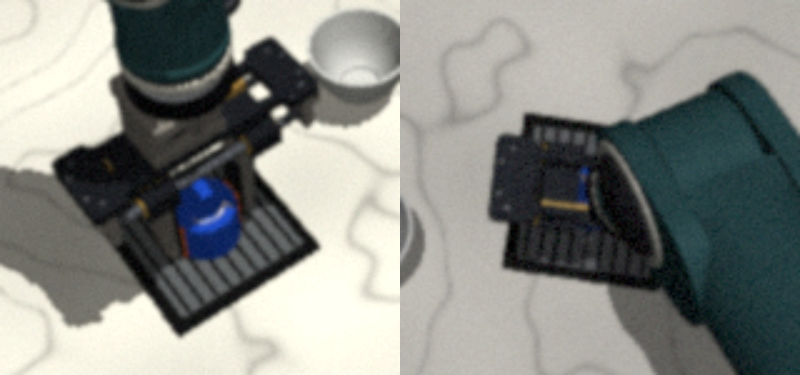

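Contact came at TCP z=0.015, exactly as predicted, and the picture shows the cap upright on the mat between the fingers. I'll release, retreat and check.

Run:
```python
from h import *
command_gripper(.72);bot.dwell(.2);command_gripper(1.0);rd("open")
p=np.array(bot.read_position());p[2]=.12;bot.move_straight(p,feed=.08);p[2]=.25;bot.move_straight(p,feed=.15)
bot.move_straight([.45,-.33,.30],feed=.2);rd("away")
s=snap("scene","s5.png");t=snap("top","t5.png")
for n,d in(("s",s),("t",t)):
    for k in("blue","orange"): print(n,k,[b for b in blobs(d,k,5)[0] if (200<b[0][0]<345 and b[0][1]>230) or (n=="t" and 360<b[0][0]<450)])
a=cv2.resize(cv2.imread("pics/s5.png")[100:320,180:460],(400,314));b=cv2.resize(cv2.imread("pics/t5.png")[60:320,190:480],(400,314))
cv2.imwrite("pics/p5.png",cv2.convertScaleAbs(np.hstack([a,b]),alpha=1.5))
bt=[b for b in blobs(t,"blue",50)[0] if 360<b[0][0]<450];bs=[b for b in blobs(s,"blue",50)[0] if 200<b[0][0]<345 and b[0][1]>200]
if bt and bs: print("top@.045",plane(t,bt[0][0],.045),"tri",tri((t,bt[0][0]),(s,bs[0][0])))
```

```text
open t29.3 p [ 0.5555 -0.1968  0.0142] yaw 1.450 F [-0.1   0.22  0.11] Fy 0.21 T [ 0.049 -0.118  0.009] w 91.8mm g 0.0
away t32.8 p [ 0.4504 -0.3288  0.2997] yaw 1.452 F [-0.2  -0.23  0.73] Fy -0.26 T [ 0.031 -0.107  0.006] w 91.8mm g 0.0
s blue [([262.2, 266.4], [247, 251, 29, 33, 665])]
s orange [([274.5, 256.9], [270, 251, 8, 16, 39]), ([249.6, 272.8], [245, 266, 9, 16, 50])]
t blue [([409.3, 199.1], [397, 185, 25, 28, 505]), ([246.6, 277.1], [238, 268, 19, 19, 263])]
t orange [([394.8, 197.0], [393, 193, 4, 9, 29]), ([424.0, 200.3], [422, 196, 4, 9, 23]), ([254.3, 269.4], [252, 268, 5, 4, 11])]
top@.045 [ 0.55736098 -0.19656694  0.045     ] tri (array([ 0.55891405, -0.19754467,  0.033083  ]), [0.0016, 0.0016])
```

View pics/p5.png

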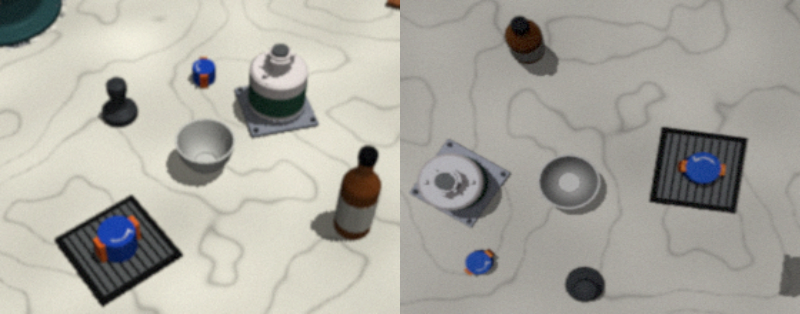

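The cap stands upright on the middle of the mat, at (409,199) in the top view and about 1 mm from the mat centre. The tub neck is bare, the bowl, bottle and tamper are where they were, and the robot is clear.

```bash
python3 -c "
from rig import bot
bot.dwell(.3);print(bot.finish_job())"
```

```text
the job is handed in; nothing more can be done
None
```

The job is handed in: I squeezed the cap at 20 N, turned it about 1.0 rad to its stop (peak about 0.22 N m), lifted it off and stood it upright about 1 mm from the mat's centre, with the bowl, bottle and tamper left where they were, in about 33 s.

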